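# Lay out the centre ornament of a carved door panel

### The arm

A 6-joint arm with a two-finger parallel gripper is mounted at the origin on the work surface. World frame = base frame: x ahead of the robot, y to its left, z up, the work surface at z = 0. Lengths are in m, angles in rad, forces in N, time in s.
With the tool pointing down it reaches from about 0.425 to 0.95 m from the base axis. Payload 3.5 kg.
Tool frame: the origin (TCP) lies midway between the tips of the shut fingers; the grasp point (between the pads) lies 19 mm behind it; z points along the fingers, y is the line along which they close (so a half turn about z gives the same grasp; the last joint's range is limited). The gripper opens to 85 mm and grips with 20 to 120 N. Pads are 22 mm wide; open, the fingers measure 114 mm over their backs; the gripper's body (76 mm by 85 mm) begins 54 mm behind the grasp point. The pads swing forward as they close: fully open they stand 13 mm farther back than shut.
Start: joints at [0.974, 0.286, 1.577, -0, 1.279, -0.15], TCP at [0.292, 0.609, 0.231] pointing down, gripper open.
Joint ranges: [-2.77, 2.77], [-0.9, 2.22], [0.21, 2.48], [-1.53, 4.67], [0.24, 2.81], [-2.84, 2.84]. Speed limits (rad/s): [2.79, 2.79, 3.14, 3.14, 3.14, 3.14].

### API

Orientations are given as a unit quaternion [x, y, z, w].
In Python, from plant import * gives the robot as it stands.
- The arm moves only by the tool move_arm, never from a script. Its argument "moves" is a list of rows, each a list of 3 entries, a list of its own where there are three numbers: the opening, from 0 (shut) to 1 (fully open), then the shift along the tool's x, y, z in m, then the turn, a rotation vector about the tool's x, y, z in rad. A call has exactly 10 rows; each row shifts and turns the commanded pose from where the row before left it, along the tool's axes as they then stand; what a row does not reach is not made up. A row lasts 1/12 s, in which the tool goes at most 41.7 mm and 7.16 degrees, less where a joint would pass 70% of its speed; a pose out of reach is approached as far as the arm can. A call is refused whole if a number of a shift passes 0.0417 or a number of a turn 0.125, either way. A call with a gripper value outside its range is refused whole. The fingers move at their own pace and stop on an object; "grip_force" is the grip in N (left out, the last holds). Time passes only in rows, so rows that do not move let the fingers close, or fill a call up. It gives the time, the measured TCP pose, the force, the opening and the grip force at its end, in the units of the state.
- get_state(): the state, without advancing time (a new reading comes with each control period).
- read_camera(name): name is "side" or "top"; returns the picture (420x560x3 uint8, red, green, blue); there is no depth.
- camera_params(name): a dict with "fx", "fy", "cx", "cy" (pixels), "k1" (the pictures are not rectified: a ray, as slopes to the right and down, at radius r is drawn at 1 + k1 r^2 times it, then the intrinsics apply), "rvec" (rotation vector, rad) and "tvec" (3), from world to camera coordinates, as OpenCV has them. Camera axes: x right, y down, z forward; pixel columns grow to the right and rows downward; lengths in m; the calibration is good to about 2 mm. A picture is of the moment at which its call begins. camera_params takes no time and is no camera call.
- sign_off(): hands the job in; it is judged then, once.
The state is a dict: "time": time; "qpos": joint angles; "dq": joint speeds; "joint_efforts": joint torques, N m; "eef_pos": TCP position; "tcp_rot": TCP orientation; "contact_force": force on the tool from outside, world axes, zero at the start; "wrist_torque": the same for the moment, N m; "opening": opening from 0.0 (shut) to 1.0 (fully open); "finger_force": force on a finger pad.
Only numpy, scipy, OpenCV 4.12 (cv2) and the standard library are available. Lean on these libraries where they do the work, as an engineer would, in place of code of your own. Each camera call takes 0.05 s, during which the arm holds its last target. There are 200 camera calls.

### The job

Finish the dry layout on the carved door panel. First clear away the broken rosette that lies between the two glued scrolls: put it in the offcut crate. Then take the sound large rosette from the sloping easel and lay it flat in its place, midway between the eyes of the two big volutes, and last lay the leaf flat behind it on the panel's centre line, pointing straight to the back edge with its stem towards the rosette and a 12 mm gap between them; lay both down gently, face up, and leave everything else where it is.

Things in the scene. Friction and masses are not known exactly. Their poses are not given: they have to be found in the camera images.
- panel: Brown framed door panel fixed on the bench, 290 (x) x 260 (y) mm. Origin under its centre, on the bench; x points to its back edge (away from the robot), y to its left. The flat field is 18 mm above the bench, 250 x 220 mm; the frame round it is 20 mm wide and 8 mm higher. Two pegs 28 mm high stand at the front edge (x -155, y +-70). Glued on the field: two mirrored pale C-scrolls.
- eye_left (a point): Eye of the left scroll's big volute, on the field's surface: panel x -60, y +82 mm. The big volute is round, 52 mm across and 18 mm high, with a button at its eye to 27 mm. Behind it, joined by a bar, a small volute 32 mm across, 16 mm high at panel x +6, y +90. Axes as the panel's.
- eye_right (a point): The same for the right scroll: panel x -60, y -82 mm. Between the two big volutes 112 mm is clear. Axes as the panel's.
- seat (a point): The place for the middle of the rosette: the point on the field's surface midway between the two eyes (panel x -60, y 0, 18 mm above the bench). Axes as the panel's.
- holdfast (a point): Top of the steel holdfast post at the panel's back right (panel x 170, y -90 mm), 106 mm above the bench; 20 mm thick, it bends forward and down onto the back moulding at panel x 135. Fixed.
- easel: Sloping easel fixed left or right of the panel (changes places with the crate): board 290 mm wide (y), 185 mm up the slope, rising towards its +x (away from the robot) at 0.56 rad, dark batten 14 mm high along the low edge. Origin on the bench under its centre, y to its left. The board's surface meets the batten at x -75 mm, 45 mm above the bench; its top edge is 133 mm up.
- rosette: Sound large rosette: pale wooden disc 64 mm across, rim 18 mm high, petals and boss on top to 27 mm, 60 g. Starts face up on the easel's slope, rim against the batten, in one of three places 95 mm apart along the batten. Origin on its underside at the rim (at the batten); x points through its centre, up the slope at first; z out of its upper face.
- rosette_mid (a point): Centre of the sound rosette's underside (32 mm along x from its origin). Axes as rosette.
- leaf: Pale carved leaf 112 mm long, 44 mm wide, 16 mm thick, midrib to 21 mm, 60 g. Origin on its underside at the stem's end; x points to the tip, z out of its upper face. Stem 22 mm wide for 13 mm; sides parallel, 44 mm apart, from 26 to 78 mm along x; then it tapers to a blunt point. Starts face up on the easel's slope, stem against the batten, tip up the slope.
- leaf_mid (a point): Middle of the leaf's length on its underside (56 mm along x from its origin). Axes as leaf.
- broken: Broken rosette: like the sound one (64 mm across, rim 18 mm high, boss to 27 mm, 45 g) but part is split off, leaving a straight upright break 10 mm from its centre. Starts face up on the field between the scrolls. Origin at the full circle's centre, on its underside; the break is the plane y = +10 mm; its full 64 mm width lies along x.
- crate: Open slatted wooden offcut crate fixed on the side away from the easel: 190 x 190 mm outside, 85 mm high, walls and floor 8 mm thick, flat offcuts up to 7 mm thick on its floor. Origin on the bench under its centre.
- small_rosette: Small rosette of pale wood, 42 mm across, rim 14 mm high, lying on the easel's slope against the batten in the third place. Origin on its underside at the rim by the batten. To be left alone.
- knife: Chip-carving knife 89 mm long, handle 18 mm wide and 14 mm high, lying along the panel's x on the field behind the left scroll. Origin under its middle. To be left alone.
- mallet: Round wooden carver's mallet standing on its head, 92 mm across, 230 mm high. Origin under its centre. To be left alone.
- jar: Glass jar 80 mm across and 110 mm high with gouges standing in it up to 230 mm. Origin under its centre. To be left alone.
- glue: White glue bottle 60 mm across, 170 mm high. Origin under its centre. To be left alone.
- stone: Sharpening stone in its wooden base, 60 x 200 x 32 mm, in front at the left. Origin under its centre. To be left alone.
- square: Try square lying flat, stock 100 x 26 x 14 mm, blade 28 x 150 x 3 mm, in front at the right. Origin under the middle of its stock; the blade points to its +y. To be left alone.
- tin: Brass wax tin 80 mm across, 34 mm high. Origin under its centre. To be left alone.

How it is judged:
By the outcome, as a careful person would: the job done as asked, in the order asked, and still so for the second after the job is handed in, with the robot touching nothing.
It also fails if it takes over 72 s, if anything falls off the work surface, if the arm or the gripper's body presses on something with over 40 N, if the wrist force passes 120 N, or if a joint passes its speed limit or range.

## Working session

There is one attempt and no reset: what is moved stays moved. The work goes in short steps, Python scripts to look and compute and a tool call to move; the robot and the scene stay as the last step left them, time stands still between calls to the robot, and variables do not carry over. Pictures are saved under pics/ and viewed, at most 10 in all, crops included, and the job is handed in when it is done.

Besides the shell and the picture viewer there is one more tool, called as a command line: name --argument value ..., lists and objects as JSON in quotes. move_arm: Moves the arm, as the interface text tells. Its arguments: {"type":"object","properties":{"moves":{"type":"array"},"grip_force":{"type":"number"}},"required":["moves"]}

```bash
mkdir -p pics; ls; python3 - <<'E'
from plant import *
import cv2
for n in("top","side"):
    cv2.imwrite(f"pics/{n}0.png",read_camera(n)[:,:,::-1]); print(n,camera_params(n))
print(get_state())
E
```

```text
pics
top {'fx': 464.364940334403, 'fy': 464.364940334403, 'cx': 285.36610042400014, 'cy': 216.3724517304635, 'k1': 0.04233307079594463, 'rvec': array([ 2.13424189, -2.11946837,  0.1467577 ]), 'tvec': array([0.00994428, 0.57467968, 1.18314031])}
side {'fx': 453.6685609465255, 'fy': 453.6685609465255, 'cx': 276.40025571320734, 'cy': 205.44964974053985, 'k1': -0.01997210337889919, 'rvec': array([ 0.09756468, -2.8183877 ,  1.35918093]), 'tvec': array([0.56205594, 0.10941034, 1.27666888])}
{'time': 0.1, 'qpos': array([ 9.73982731e-01,  2.87103766e-01,  1.57801993e+00,  2.30780511e-05,
        1.27859813e+00, -1.49999071e-01]), 'dq': array([ 0.00014852, -0.00157157, -0.00255217, -0.00013442, -0.00039473,
        0.00142489]), 'joint_efforts': array([ 7.97284829e-04, -4.07294619e+01, -2.93699312e+01, -1.97186660e-04,
        3.40020153e-03, -2.77550646e-05]), 'eef_pos': array([0.29129794, 0.60825804, 0.23007348]), 'tcp_rot': array([ 2.21556615e-01,  9.75146929e-01, -9.87196756e-04, -3.98634906e-04]), 'contact_force': array([ 0.12883335,  0.04903534, -0.10130506]), 'wrist_torque': array([0.01864445, 0.00096665, 0.00040267]), 'finger_force': 0.0, 'opening': 1.0062650864518141}
```

View pics/top0.png

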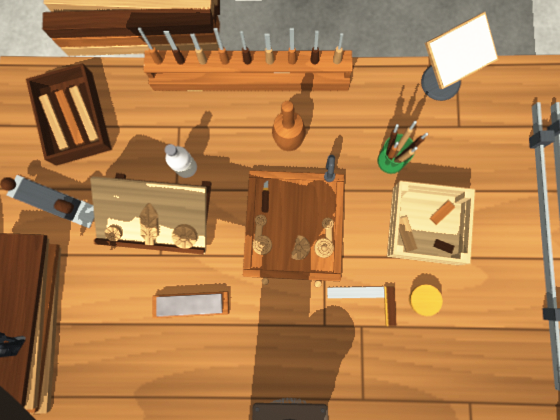

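View pics/side0.png

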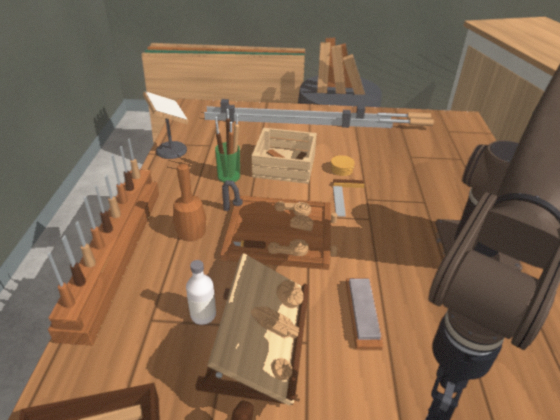

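The top view shows the panel at about (295,222), with the eyes near (262,245) and (324,248) and the broken rosette at (300,247). The easel is on the left: small rosette (113,233), leaf (150,225), large rosette (184,237). The crate is at (432,222). I'll enlarge this area to get exact pixels.

```bash
cat > h.py <<'E'
import numpy as np, cv2
from plant import *
def K(n):
    p=camera_params(n); return p,np.array([[p['fx'],0,p['cx']],[0,p['fy'],p['cy']],[0,0,1]]),np.array([p['k1'],0,0,0,0.])
def proj(n,X):
    p,k,d=K(n); return cv2.projectPoints(np.float64(X).reshape(-1,1,3),p['rvec'],p['tvec'],k,d)[0].reshape(-1,2)
def rays(n,uv):
    p,k,d=K(n); R=cv2.Rodrigues(p['rvec'])[0]
    q=cv2.undistortPoints(np.float64(uv).reshape(-1,1,2),k,d).reshape(-1,2)
    return -R.T@p['tvec'], np.c_[q,np.ones(len(q))]@R
def onz(n,uv,z):
    o,v=rays(n,uv); return o+v*((z-o[2])/v[:,2])[:,None]
def crop(n,name,x0,y0,x1,y1,s):
    im=read_camera(n)[:,:,::-1]
    cv2.imwrite(name,cv2.resize(im[y0:y1,x0:x1],None,fx=s,fy=s,interpolation=cv2.INTER_CUBIC))
E
python3 - <<'E'
from h import *
crop("top","pics/a.png",80,160,350,285,2.9)
crop("side","pics/b.png",195,185,345,405,2.7)
E
```

```text
(no output)
```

View pics/a.png

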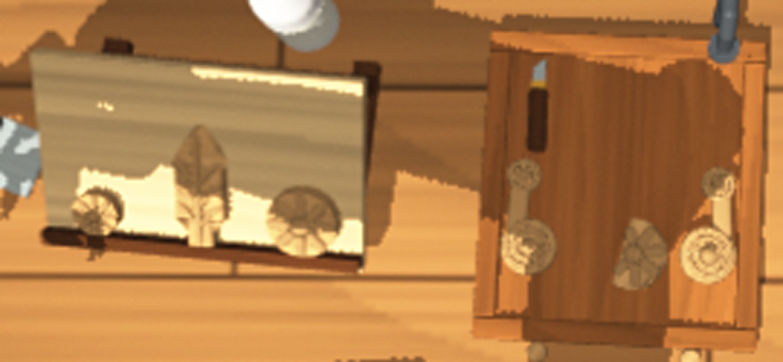

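View pics/b.png

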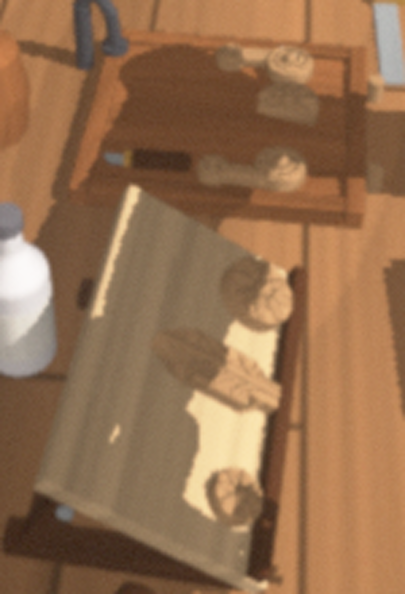

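Crop a has the panel corners at (490,31), (768,40), (757,348), (473,343), the eyes at (528,246) and (708,255), and the broken rosette near (638,255) with its break on the left from (638,218) to (614,285). On the easel it has the top edge from (32,53) to (364,84), the large rosette at (303,221), and the leaf from tip (200,126) to stem (202,245). Crop b agrees: eyes at (291,62) and (281,168), rosette at (258,293), leaf from (158,345) to (278,402).

```bash
cat > fit.py <<'E'
from h import *
from scipy.optimize import least_squares
A=lambda p:(np.float64(p).reshape(-1,2)+.5)/2.9-.5+[80,160]
B=lambda p:(np.float64(p).reshape(-1,2)+.5)/2.7-.5+[195,185]
def T(q,X): c,s=np.cos(q[2]),np.sin(q[2]); return np.float64(X)@np.array([[c,s,0],[-s,c,0],[0,0,1]])+[q[0],q[1],0]
def fit(obs,q0):
    f=lambda q:np.concatenate([(proj(n,T(q,X))-uv).ravel() for n,X,uv in obs])
    r=least_squares(f,q0,loss='soft_l1'); return r.x,r.fun.reshape(-1,2)
a=np.array
pt=("top",a([[145,130,26],[145,-130,26],[-145,-130,26],[-145,130,26],[-60,82,36],[-60,-82,36],[6,90,34],[6,-90,34]])/1e3,A([[490,31],[768,40],[757,348],[473,343],[528,246],[708,255],[523,174],[718,183]]))
ps=("side",a([[-60,82,36],[-60,-82,36],[6,90,34],[6,-90,34]])/1e3,B([[281,168],[291,62],[210,170],[230,58]]))
et=("top",a([[65.4,145,133],[65.4,-145,133]])/1e3,A([[32,53],[364,84]]))
es=("side",a([[65.4,145,133],[65.4,-145,133]])/1e3,B([[38,487],[136,187]]))
E
python3 - <<'E'
from fit import *
for o in ([pt],[ps],[pt,ps]):
    q,r=fit(o,[.65,0,0]); print('panel',q.round(4)); print(r.round(1).tolist())
P=q
for o in ([et],[es],[et,es]):
    q,r=fit(o,[.65,.4,0]); print('easel',q.round(4)); print(r.round(1).tolist())
b=onz("top",A([[638,218],[614,285],[667,255],[638,255]]),.036); print('broken',b.round(4))
def tri(u,v):
    o1,d1=rays("top",A(u));o2,d2=rays("side",B(v));d1,d2=d1[0],d2[0]
    s=np.linalg.lstsq(np.c_[d1,-d2],o2-o1,rcond=None)[0]; x,y=o1+s[0]*d1,o2+s[1]*d2; return ((x+y)/2).round(4),(x-y).round(4)
# into easel frame
c,s=np.cos(q[2]),np.sin(q[2])
for n,u,v in [('ros',[303,221],[258,293]),('tip',[200,126],[158,345]),('stem',[202,245],[278,402]),('small',[97,212],[236,497]),('eyeL',[528,246],[281,168]),('eyeR',[708,255],[291,62])]:
    X,d=tri(u,v); e=np.array([[c,s],[-s,c]])@(X[:2]-q[:2]); print(n,X,'gap',d,'easel xy',e.round(4))
cr=onz("top",[[398,182],[474,186],[469,264],[388,257]],.085); print('crate',cr.mean(0).round(3),cr.round(3).tolist())
E
```

```text
panel [ 0.5569 -0.0083 -0.0336]
[[-0.2, -0.4], [-0.9, -0.1], [0.4, 1.1], [-0.4, -1.4], [0.2, 0.3], [0.1, -0.3], [0.2, 0.5], [0.4, 0.0]]
panel [ 0.5564  0.0035 -0.0454]
[[-0.5, 0.1], [-0.3, 0.8], [0.8, -0.2], [0.1, -0.6]]
panel [ 0.5568 -0.0074 -0.0357]
[[-0.4, -0.4], [-1.1, -0.0], [-0.0, 1.2], [-0.8, -1.5], [-0.2, 0.3], [-0.3, -0.2], [-0.1, 0.5], [0.0, 0.1], [-0.2, -2.9], [-0.7, -1.6], [1.2, -2.9], [-0.1, -2.9]]
easel [ 0.5773  0.3615 -0.09  ]
[[-0.4, -0.1], [0.4, 0.0]]
easel [ 0.5756  0.3741 -0.1136]
[[0.0, -0.0], [-0.0, 0.1]]
easel [ 0.5769  0.368  -0.1044]
[[-2.5, -0.7], [-2.0, 1.0], [0.5, -2.7], [-0.9, -1.8]]
broken [[ 0.5269 -0.0242  0.036 ]
 [ 0.4656 -0.0027  0.036 ]
 [ 0.4932 -0.0507  0.036 ]
 [ 0.493  -0.0243  0.036 ]]
ros [0.5172 0.2754 0.068 ] gap [ 0.0028 -0.0003  0.0003] easel xy [-0.0497 -0.0983]
tip [0.5949 0.3616 0.1011] gap [ 0.0064 -0.0006  0.001 ] easel xy [ 0.0186 -0.0044]
stem [0.497  0.3705 0.0492] gap [ 0.0029 -0.0004  0.0002] easel xy [-0.0797 -0.0058]
small [0.5257 0.4632 0.0596] gap [ 0.0022 -0.0002  0.0002] easel xy [-0.0608  0.0894]
eyeL [0.5001 0.077  0.0261] gap [ 0.0028 -0.0003  0.0003] easel xy [-0.0461 -0.2974]
eyeR [ 0.4928 -0.0881  0.0295] gap [ 0.0024 -0.0003  0.0002] easel xy [-0.0361 -0.4623]
crate [ 0.556 -0.358  0.085] [[0.659, -0.276, 0.085], [0.649, -0.467, 0.085], [0.451, -0.444, 0.085], [0.466, -0.246, 0.085]]
```

```bash
cat > plan.py <<'E'
from h import *
from scipy.spatial.transform import Rotation as Ro, Slerp
def down(psi): 
    c,s=np.cos(psi),np.sin(psi); return np.c_[[-s,c,0],[c,s,0],[0,0,-1.]]
def slope(phi,t=.56):
    y=np.array([-np.sin(phi),np.cos(phi),0]);z=np.array([np.sin(t)*np.cos(phi),np.sin(t)*np.sin(phi),-np.cos(t)]); return np.c_[np.cross(y,z),y,z]
def plan(*way):
    """way: (pos,R,nrows); prints rows of shift, turn"""
    s=get_state(); p,R=s['eef_pos'],Ro.from_quat(s['tcp_rot'])
    print('now',p.round(4),s['opening'].round(3),s['contact_force'].round(1))
    for q,M,n in way:
        q=np.array(q);M=Ro.from_matrix(M); d=(R.inv()*M).as_rotvec()/n
        for i in range(n):
            p1=p+(q-p)/(n-i); R1=R*Ro.from_rotvec(d)
            sh=np.round(R.inv().apply(p1-p),4); tu=np.round(d,4)
            print(sh.tolist(),tu.tolist()); p=p+R.apply(sh); R=R*Ro.from_rotvec(tu)
        print('-- end',p.round(4))
E
python3 - <<'E'
from plan import *
plan(([.493,-.023,.225],down(-.338),20))
plan(([.493,-.023,.225],down(-.338),1))
E
```

```text
Traceback (most recent call last):
  File "plan.py", line 10, in plan
    print('now',p.round(4),s['opening'].round(3),s['contact_force'].round(1))
                           ^^^^^^^^^^^^^^^^^^
AttributeError: 'float' object has no attribute 'round'
```

```bash
sed -i "s/s\['opening'\].round(3)/round(s['opening'],3)/" plan.py
python3 - <<'E'
from plan import *
plan(([.493,-.023,.225],down(-.338),20))
E
```

```text
now [0.2914 0.6084 0.2304] 1.003 [ 0.1 -0.6  0.2]
[-0.0227, -0.0241, 0.0003] [-0.0001, 0.0, 0.0731]
[-0.0244, -0.0224, 0.0003] [-0.0001, 0.0, 0.0731]
[-0.026, -0.0205, 0.0003] [-0.0001, 0.0, 0.0731]
[-0.0274, -0.0186, 0.0003] [-0.0001, 0.0, 0.0731]
[-0.0287, -0.0165, 0.0003] [-0.0001, 0.0, 0.0731]
[-0.0299, -0.0144, 0.0003] [-0.0001, 0.0, 0.0731]
[-0.0308, -0.0122, 0.0003] [-0.0001, 0.0, 0.0731]
[-0.0316, -0.0099, 0.0003] [-0.0001, 0.0, 0.0731]
[-0.0323, -0.0076, 0.0003] [-0.0001, 0.0, 0.0731]
[-0.0327, -0.0052, 0.0003] [-0.0001, 0.0, 0.0731]
[-0.033, -0.0028, 0.0003] [-0.0001, 0.0, 0.0731]
[-0.0332, -0.0003, 0.0003] [-0.0001, 0.0, 0.0731]
[-0.0331, 0.0021, 0.0003] [-0.0001, 0.0, 0.0731]
[-0.0328, 0.0045, 0.0003] [-0.0001, 0.0, 0.0731]
[-0.0324, 0.0069, 0.0003] [-0.0001, 0.0, 0.0731]
[-0.0319, 0.0092, 0.0003] [-0.0001, 0.0, 0.0731]
[-0.0311, 0.0115, 0.0003] [-0.0001, 0.0, 0.0731]
[-0.0302, 0.0137, 0.0002] [-0.0001, 0.0, 0.0731]
[-0.0291, 0.0159, 0.0003] [-0.0001, 0.0, 0.0731]
[-0.0278, 0.018, 0.0002] [-0.0001, 0.0, 0.0731]
-- end [ 0.493 -0.023  0.225]
```

move_arm --moves '[[1, [-0.023, -0.024, 0], [0, 0, 0.073]], [1, [-0.024, -0.022, 0], [0, 0, 0.073]], [1, [-0.026, -0.021, 0], [0, 0, 0.073]], [1, [-0.027, -0.019, 0], [0, 0, 0.073]], [1, [-0.029, -0.017, 0], [0, 0, 0.073]], [1, [-0.03, -0.014, 0], [0, 0, 0.073]], [1, [-0.031, -0.012, 0], [0, 0, 0.073]], [1, [-0.032, -0.01, 0], [0, 0, 0.073]], [1, [-0.032, -0.008, 0], [0, 0, 0.073]], [1, [-0.033, -0.005, 0], [0, 0, 0.073]]]' --grip_force 40

```text
time: 1.03
eef_pos: [0.3922, 0.2908, 0.2312]
tcp_rot: [0.556, 0.831, -0.0, -0.0]
contact_force: [0.7, -0.1, -0.7]
opening: 0.998
finger_force: 0.0
```

move_arm --moves '[[1, [-0.033, -0.003, 0], [0, 0, 0.073]], [1, [-0.033, 0, 0], [0, 0, 0.073]], [1, [-0.033, 0.002, 0], [0, 0, 0.073]], [1, [-0.033, 0.005, 0], [0, 0, 0.073]], [1, [-0.032, 0.007, 0], [0, 0, 0.073]], [1, [-0.032, 0.009, 0], [0, 0, 0.073]], [1, [-0.031, 0.011, 0], [0, 0, 0.073]], [1, [-0.03, 0.014, 0], [0, 0, 0.073]], [1, [-0.029, 0.016, 0], [0, 0, 0.073]], [1, [-0.028, 0.018, 0], [0, 0, 0.073]]]'

```text
time: 1.87
eef_pos: [0.4939, -0.0243, 0.2313]
tcp_rot: [0.817, 0.577, 0.0, 0.0]
contact_force: [0.6, 0.9, -0.2]
opening: 1.003
finger_force: 0.0
```

```bash

python3 - <<'E'
from plan import *
plan(([.493,-.023,.09],down(-.338),4))
E
```

```text
now [ 0.4939 -0.0243  0.2313] 1.003 [ 0.6  0.9 -0.2]
[0.0002, -0.0003, 0.0353] [0.0001, -0.0, -0.0005]
[0.0002, -0.0003, 0.0353] [0.0001, -0.0, -0.0005]
[0.0003, -0.0004, 0.0354] [0.0001, -0.0, -0.0005]
[0.0002, -0.0003, 0.0353] [0.0001, -0.0, -0.0005]
-- end [ 0.493 -0.023  0.09 ]
```

move_arm --moves '[[1, [0, 0, 0.035], [0, 0, 0]], [1, [0, 0, 0.035], [0, 0, 0]], [1, [0.001, -0.001, 0.035], [0, 0, 0]], [1, [0, 0, 0.03], [0, 0, 0]], [1, [0, 0, 0.02], [0, 0, 0]], [1, [0, 0, 0.01], [0, 0, 0]], [1, [0, 0, 0], [0, 0, 0]], [1, [0, 0, 0], [0, 0, 0]], [1, [0, 0, 0], [0, 0, 0]], [1, [0, 0, 0], [0, 0, 0]]]'

```text
time: 2.7
eef_pos: [0.4948, -0.0218, 0.0684]
tcp_rot: [0.815, 0.579, 0.001, 0.002]
contact_force: [-0.3, -0.0, 0.1]
opening: 1.001
finger_force: 0.0
```

```bash
cat >> h.py <<'E'
def both(name,a,b,s=4):
    r=[]
    for n,(x0,y0) in (("top",a),("side",b)):
        im=read_camera(n)[y0:y0+140,x0:x0+100,::-1]; r.append(cv2.resize(im,None,fx=s,fy=s,interpolation=cv2.INTER_CUBIC))
    cv2.imwrite(name,np.hstack(r))
E
python3 - <<'E'
from h import *
both("pics/c.png",(245,165),(240,130)); s=get_state(); print(s['eef_pos'])
E
```

```text
[ 0.49436644 -0.02167196  0.06796549]
```

View pics/c.png

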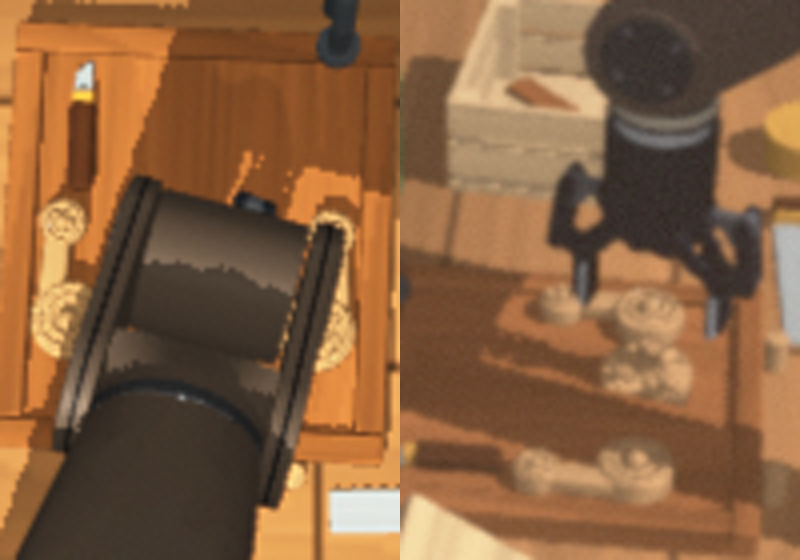

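The side view shows open fingertips at about (585,303) and (712,336), either side of the broken rosette at (646,370). The rosette spans (600,370) to (692,378) and the eyes are at (650,310) and (637,462). I'll check these against the calibration.

```bash

python3 - <<'E'
from plan import *
from fit import T
D=lambda X:(proj("side",X)-[240,130]+.5)*4-.5+[400,0]
s=get_state();R=Ro.from_quat(s['tcp_rot']).as_matrix();p=s['eef_pos'];print(p)
for d in(0,.013): print('tips',D([p+R@[0,y,-d] for y in(-.0425,.0425)]).round(0).tolist(), 'R y',R[:,1])
c=np.array([.4929,-.0229,.018]);x=np.array([.943,-.331,0]);n=np.array([.331,.943,0]);z=np.array([0,0,.018])
print('broken c base,top',D([c,c+z,c+z-32e-3*x,c+z+32e-3*x,c+z+10e-3*n,c+z-32e-3*n,c-32e-3*x,c+32e-3*x]).round(0).tolist())
q=[.5569,-.0083,-.0336]
print('eyes top button',D(T(q,np.array([[-60,82,45],[-60,-82,45],[-60,82,36],[-60,-82,36],[6,90,34],[6,-90,34]])/1e3)).round(0).tolist())
T0=lambda X:(proj("top",X)-[245,165]+.5)*4-.5
print('eyes in top',T0(T(q,np.array([[-60,82,45],[-60,-82,45],[6,90,34],[6,-90,34]])/1e3)).round(0).tolist())
E
```

```text
[ 0.49436644 -0.02167196  0.06796549]
tips [[706.0, 344.0], [592.0, 313.0]] R y [ 0.94412118 -0.32958269  0.00323185]
tips [[708.0, 330.0], [593.0, 298.0]] R y [ 0.94412118 -0.32958269  0.00323185]
broken c base,top [[647.0, 381.0], [649.0, 362.0], [691.0, 374.0], [607.0, 350.0], [644.0, 370.0], [664.0, 336.0], [689.0, 393.0], [606.0, 369.0]]
eyes top button [[637.0, 447.0], [649.0, 295.0], [636.0, 457.0], [648.0, 305.0], [536.0, 459.0], [560.0, 294.0]]
eyes in top [[68.0, 319.0], [318.0, 329.0], [62.0, 222.0], [332.0, 233.0]]
```

move_arm --moves '[[1, [-0.001, -0.001, 0.012], [0, 0, 0]], [1, [0, 0, 0.015], [0, 0, 0]], [1, [0, 0, 0.013], [0, 0, 0]], [1, [0, 0, 0.01], [0, 0, 0]], [1, [0, 0, 0], [0, 0, 0]], [0.5, [0, 0, 0], [0, 0, 0]], [0.5, [0, 0, 0], [0, 0, 0]], [0.5, [0, 0, 0], [0, 0, 0]], [0.5, [0, 0, 0], [0, 0, 0]], [0.5, [0, 0, 0], [0, 0, 0]]]' --grip_force 30

```text
time: 3.63
eef_pos: [0.493, -0.0223, 0.0175]
tcp_rot: [0.815, 0.579, 0.001, 0.001]
contact_force: [0.9, -0.3, 3.7]
opening: 0.734
finger_force: 33.2
```

move_arm --moves '[[0.5, [0, 0, 0], [0, 0, 0]], [0.5, [0, 0, 0], [0, 0, 0]], [0.5, [0, 0, -0.005], [0, 0, 0]], [0.5, [0, 0, -0.015], [0, 0, 0]], [0.5, [0, 0, -0.025], [0, 0, 0]], [0.5, [0, 0, -0.03], [0, 0, 0]], [0.5, [0, 0, -0.035], [0, 0, 0]], [0.5, [0, 0, -0.035], [0, 0, 0]], [0.5, [0, 0, -0.015], [0, 0, 0]], [0.5, [0, 0, 0], [0, 0, 0]]]'

```text
time: 4.47
eef_pos: [0.4944, -0.0226, 0.1813]
tcp_rot: [0.815, 0.579, 0.003, 0.004]
contact_force: [-0.4, 0.2, 0.1]
opening: 0.73
finger_force: 33.0
```

```bash

python3 - <<'E'
from plan import *
plan(([.556,-.358,.17],down(-.6),10))
E
```

```text
now [ 0.4944 -0.0226  0.1813] 0.73 [-0.4  0.2  0.1]
[-0.0296, 0.0169, 0.0013] [0.0009, -0.0002, 0.0264]
[-0.0292, 0.0176, 0.0012] [0.0009, -0.0002, 0.0264]
[-0.0287, 0.0184, 0.0012] [0.0009, -0.0002, 0.0264]
[-0.0282, 0.0191, 0.0012] [0.0009, -0.0002, 0.0264]
[-0.0277, 0.0199, 0.0012] [0.0009, -0.0002, 0.0264]
[-0.0272, 0.0206, 0.0012] [0.0009, -0.0002, 0.0264]
[-0.0266, 0.0213, 0.0012] [0.0009, -0.0002, 0.0264]
[-0.026, 0.022, 0.0012] [0.0009, -0.0002, 0.0264]
[-0.0254, 0.0227, 0.0012] [0.0009, -0.0002, 0.0264]
[-0.0249, 0.0235, 0.0012] [0.0009, -0.0002, 0.0264]
-- end [ 0.556 -0.358  0.17 ]
```

move_arm --moves '[[0.5, [-0.03, 0.017, 0], [0, 0, 0.026]], [0.5, [-0.029, 0.018, 0], [0, 0, 0.026]], [0.5, [-0.029, 0.018, 0], [0, 0, 0.026]], [0.5, [-0.028, 0.019, 0], [0, 0, 0.026]], [0.5, [-0.028, 0.02, 0], [0, 0, 0.026]], [0.5, [-0.027, 0.021, 0], [0, 0, 0.026]], [0.5, [-0.027, 0.021, 0.005], [0, 0, 0.026]], [0.5, [-0.026, 0.022, 0.01], [0, 0, 0.026]], [0.5, [-0.025, 0.023, 0.01], [0, 0, 0.026]], [0.5, [-0.025, 0.023, 0.01], [0, 0, 0.026]]]'

```text
time: 5.3
eef_pos: [0.5529, -0.3585, 0.1382]
tcp_rot: [0.884, 0.468, -0.001, -0.002]
contact_force: [1.5, -0.3, -0.3]
opening: 0.736
finger_force: 33.0
```

move_arm --moves '[[0.5, [0, 0, 0.03], [0, 0, 0]], [0.5, [0, 0, 0.035], [0, 0, 0]], [0.5, [0, 0, 0.03], [0, 0, 0]], [0.5, [0, 0, 0.015], [0, 0, 0]], [0.5, [0, 0, 0.008], [0, 0, 0]], [0.5, [0, 0, 0], [0, 0, 0]], [1, [0, 0, 0], [0, 0, 0]], [1, [0, 0, 0], [0, 0, 0]], [1, [0, 0, 0], [0, 0, 0]], [1, [0, 0, 0], [0, 0, 0]]]'

```text
time: 6.13
eef_pos: [0.555, -0.3586, 0.0256]
tcp_rot: [0.884, 0.468, 0.001, 0.002]
contact_force: [0.3, 0.2, 0.5]
opening: 0.994
finger_force: 0.0
```

move_arm --moves '[[1, [0, 0, -0.02], [0, 0, 0]], [1, [0, 0, -0.035], [0, 0, 0]], [1, [0, 0, -0.04], [0, 0, 0]], [1, [0, 0, -0.04], [0, 0, 0]], [1, [0, 0, -0.04], [0, 0, 0]], [1, [0, 0, -0.02], [0, 0, 0]], [1, [0, 0, 0], [0, 0, 0]], [1, [0, 0, 0], [0, 0, 0]], [1, [0, 0, 0], [0, 0, 0]], [1, [0, 0, 0], [0, 0, 0]]]'

```text
time: 6.97
eef_pos: [0.5529, -0.357, 0.216]
tcp_rot: [0.884, 0.468, -0.001, -0.002]
contact_force: [-0.1, 0.2, -0.9]
opening: 0.998
finger_force: 0.0
```

```bash

python3 - <<'E'
from plan import *
both("pics/d.png",(145,155),(205,240))
s=get_state();print(s['eef_pos'],s['contact_force'],s['opening'])
im=read_camera("top")[160:290,180:480,::-1]; c=cv2.resize(im,None,fx=2.6,fy=2.6,interpolation=cv2.INTER_CUBIC)
cv2.imwrite("pics/e.png",c)
E
```

```text
[ 0.55305584 -0.35709027  0.21591809] [ 0.55779627 -0.9422044   0.48733102] 0.9947840771062155
```

View pics/e.png

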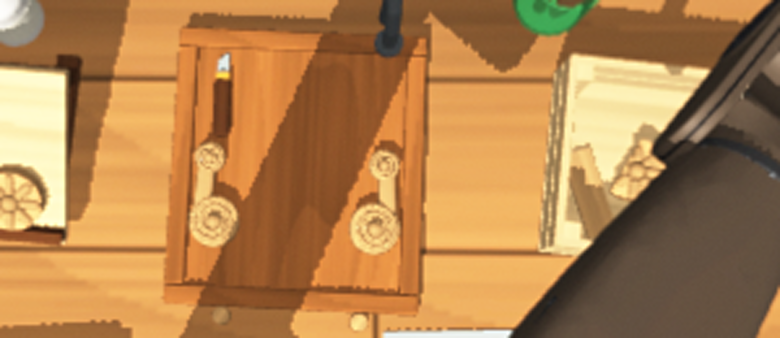

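View pics/d.png

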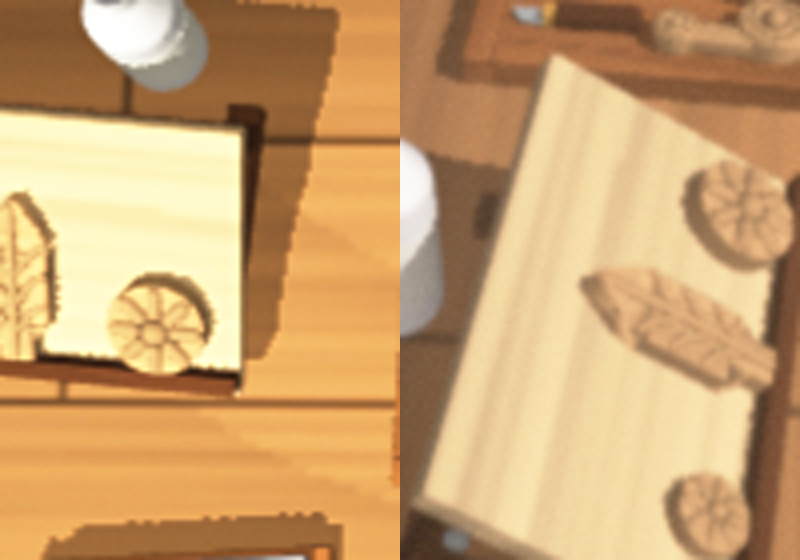

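Crop e shows the broken rosette in the crate at (637,170), the panel clear, the eyes at (214,220) and (375,229), and the small volutes at (209,157) and (385,164). Crop d shows the rosette boss at top (151,330) and side (748,200), the leaf tip at top (17,193) and side (583,280), and the leaf stem at top (17,358) and side (773,368).

```bash
cat > fit2.py <<'E'
from fit import *
E_=lambda p:(a(p,float)+.5)/2.6-.5+[180,160]
Dt=lambda p:(a(p,float)+.5)/4-.5+[145,155]
Ds=lambda p:(a(p,float)-[400,0]+.5)/4-.5+[205,240]
pt=("top",a([[-60,82,45],[-60,-82,45],[6,90,34],[6,-90,34]])/1e3,E_([[214,220],[375,229],[209,157],[385,164]]))
ct=("top",a([[145,130,26],[145,-130,26]])/1e3,E_([[181,29],[427,39]]))
S,C=np.sin(.56),np.cos(.56)
def sl(u,y,h): return [-75+u*C-h*S,y,45+u*S+h*C]
E
python3 - <<'E'
from fit2 import *
for o in([pt],[pt,ct]):
    q,r=fit(o,[.65,0,0]);print('panel',q.round(4),r.round(1).tolist())
for views in (0,1,2):
    def f(v):
        q=v[:3];yr,yl=v[3],v[4]
        X=a([[65.4,145,133],[65.4,-145,133],sl(32,yr,27),sl(112,yl,16),sl(0,yl,16)])/1e3
        X=T(q,X)
        r1=proj("top",X)-np.r_[A([[32,53]]),Dt([[243,129],[151,330],[17,193],[17,358]])]
        r2=proj("side",X)-Ds([[425,495],[555,55],[748,200],[583,280],[772,362]])
        return np.r_[r1,r2].ravel() if views==2 else (r1,r2)[views].ravel()
    r=least_squares(f,[.577,.3615,-.09,-95,0],x_scale=[.01,.01,.05,10,10]);print('easel',r.x.round(4));print(r.fun.reshape(-1,2).round(1).tolist())
    q=r.x[:3];print('ros underside centre, leaf mid, at 56',T(q,a([sl(32,r.x[3],0),sl(56,r.x[4],0)])/1e3).round(4).tolist())
E
```

```text
panel [ 0.5566 -0.0086 -0.0401] [[-0.4, 0.1], [0.2, -0.5], [0.3, 0.0], [-0.0, 0.4]]
panel [ 0.5558 -0.0087 -0.0415] [[-0.4, 0.3], [0.2, -0.1], [0.3, 0.3], [-0.0, 0.7], [-0.3, -0.8], [0.2, -0.6]]
easel [ 5.81300e-01  3.60500e-01 -7.83000e-02 -9.00573e+01 -1.45800e+00]
[[-0.3, -1.0], [0.4, -0.5], [-0.0, 0.4], [-1.2, 1.2], [1.1, -0.1]]
ros underside centre, leaf mid, at 56 [[0.5265, 0.2745, 0.062], [0.5537, 0.3612, 0.0747]]
easel [ 5.79800e-01  3.67300e-01 -7.21000e-02 -9.24252e+01 -7.35100e-01]
[[-0.9, -0.1], [-2.6, -1.1], [0.9, 0.1], [2.8, -1.0], [-0.2, 1.5]]
ros underside centre, leaf mid, at 56 [[0.5254, 0.2786, 0.062], [0.5523, 0.3686, 0.0747]]
easel [ 5.80600e-01  3.63900e-01 -7.46000e-02 -9.14849e+01 -1.11670e+00]
[[-1.8, -0.5], [-1.0, -0.4], [-0.7, 0.6], [-2.7, 1.4], [-0.2, 0.1], [-1.2, -1.9], [-2.6, -2.1], [0.7, -0.7], [2.6, -2.5], [-0.5, 0.1]]
ros underside centre, leaf mid, at 56 [[0.526, 0.2762, 0.062], [0.553, 0.3648, 0.0747]]
```

```bash

python3 - <<'E'
from plan import *
c=np.array([.526,.2755,.062]); R=slope(-.08); n=-R[:,2]
plan(([.45,.28,.22],down(1.49),20),(c+.10*n,R,6),(c+.003*n,R,6))
E
```

```text
now [ 0.5532 -0.3572  0.2162] 0.998 [-0.6  0.  -0.1]
[0.0235, -0.0222, -0.0001] [-0.0001, -0.0002, -0.1043]
[0.0256, -0.0196, -0.0001] [-0.0001, -0.0002, -0.1043]
[0.0275, -0.0168, -0.0001] [-0.0001, -0.0002, -0.1043]
[0.0292, -0.0139, -0.0001] [-0.0001, -0.0002, -0.1043]
[0.0304, -0.0107, -0.0001] [-0.0001, -0.0002, -0.1043]
[0.0314, -0.0075, -0.0001] [-0.0001, -0.0002, -0.1043]
[0.032, -0.0042, -0.0002] [-0.0001, -0.0002, -0.1043]
[0.0323, -0.0009, -0.0002] [-0.0001, -0.0002, -0.1043]
[0.0322, 0.0025, -0.0002] [-0.0001, -0.0002, -0.1043]
[0.0317, 0.0058, -0.0002] [-0.0001, -0.0002, -0.1043]
[0.031, 0.0091, -0.0002] [-0.0001, -0.0002, -0.1043]
[0.0298, 0.0123, -0.0002] [-0.0001, -0.0002, -0.1043]
[0.0284, 0.0153, -0.0002] [-0.0001, -0.0002, -0.1043]
[0.0266, 0.0182, -0.0002] [-0.0001, -0.0002, -0.1043]
[0.0246, 0.0209, -0.0002] [-0.0001, -0.0002, -0.1043]
[0.0223, 0.0234, -0.0002] [-0.0001, -0.0002, -0.1043]
[0.0198, 0.0255, -0.0001] [-0.0001, -0.0002, -0.1043]
[0.017, 0.0275, -0.0002] [-0.0001, -0.0002, -0.1043]
[0.014, 0.0291, -0.0002] [-0.0001, -0.0002, -0.1043]
[0.0109, 0.0303, -0.0001] [-0.0001, -0.0002, -0.1043]
-- end [0.45 0.28 0.22]
[-0.0038, 0.0003, 0.0122] [-0.0, -0.0933, -0.0001]
[-0.0027, 0.0003, 0.0125] [-0.0, -0.0933, -0.0001]
[-0.0015, 0.0003, 0.0127] [-0.0, -0.0933, -0.0001]
[-0.0003, 0.0002, 0.0128] [-0.0, -0.0933, -0.0001]
[0.0009, 0.0003, 0.0128] [-0.0, -0.0933, -0.0001]
[0.0021, 0.0002, 0.0126] [-0.0, -0.0933, -0.0001]
-- end [0.473  0.2797 0.1467]
[0.0, 0.0, 0.0162] [-0.0, 0.0, -0.0]
[0.0, 0.0, 0.0162] [-0.0, 0.0, -0.0]
[0.0, 0.0, 0.0162] [-0.0, 0.0, -0.0]
[0.0, 0.0, 0.0161] [-0.0, 0.0, -0.0]
[0.0, 0.0, 0.0162] [-0.0, 0.0, -0.0]
[0.0, 0.0, 0.0161] [-0.0, 0.0, -0.0]
-- end [0.5244 0.2756 0.0646]
```

move_arm --moves '[[1, [0.024, -0.022, 0], [0, 0, -0.104]], [1, [0.026, -0.02, 0], [0, 0, -0.104]], [1, [0.028, -0.017, 0], [0, 0, -0.104]], [1, [0.029, -0.014, 0], [0, 0, -0.104]], [1, [0.03, -0.011, 0], [0, 0, -0.104]], [1, [0.031, -0.008, 0], [0, 0, -0.104]], [1, [0.032, -0.004, 0], [0, 0, -0.104]], [1, [0.032, -0.001, 0], [0, 0, -0.104]], [1, [0.032, 0.003, 0], [0, 0, -0.104]], [1, [0.032, 0.006, 0], [0, 0, -0.104]]]'

```text
time: 7.95
eef_pos: [0.5018, -0.0372, 0.2175]
tcp_rot: [0.532, 0.847, -0.0, -0.001]
contact_force: [0.4, 0.5, -0.2]
opening: 1.0
finger_force: 0.0
```

move_arm --moves '[[1, [0.031, 0.009, 0], [0, 0, -0.104]], [1, [0.03, 0.012, 0], [0, 0, -0.104]], [1, [0.028, 0.015, 0], [0, 0, -0.104]], [1, [0.027, 0.018, 0], [0, 0, -0.104]], [1, [0.025, 0.021, 0], [0, 0, -0.104]], [1, [0.022, 0.023, 0], [0, 0, -0.104]], [1, [0.02, 0.026, 0], [0, 0, -0.104]], [1, [0.017, 0.028, 0], [0, 0, -0.104]], [1, [0.014, 0.029, 0], [0, 0, -0.104]], [1, [0.011, 0.03, 0], [0, 0, -0.104]]]'

```text
time: 8.78
eef_pos: [0.4506, 0.2818, 0.2175]
tcp_rot: [0.041, 0.999, -0.0, -0.001]
contact_force: [0.1, 0.4, 1.0]
opening: 0.999
finger_force: 0.0
```

move_arm --moves '[[1, [-0.004, 0, 0.012], [0, -0.093, 0]], [1, [-0.003, 0, 0.012], [0, -0.093, 0]], [1, [-0.001, 0, 0.012], [0, -0.093, 0]], [1, [0, 0, 0.012], [0, -0.093, 0]], [1, [0.001, 0, 0.012], [0, -0.093, 0]], [1, [0.002, 0, 0.012], [0, -0.093, 0]], [1, [0, 0, 0], [0, 0, 0]], [1, [0, 0, 0], [0, 0, 0]], [1, [0, 0, 0], [0, 0, 0]], [1, [0, 0, 0], [0, 0, 0]]]'

```text
time: 9.62
eef_pos: [0.4746, 0.2789, 0.1504]
tcp_rot: [0.042, 0.96, -0.011, 0.276]
contact_force: [-0.0, -0.6, 0.5]
opening: 1.001
finger_force: 0.0
```

```bash

python3 - <<'E'
from plan import *
both("pics/f.png",(145,155),(255,200))
c=np.array([.526,.2755,.062]); R=slope(-.08); n=-R[:,2]
plan((c+.003*n,R,6))
s=get_state();Rt=Ro.from_quat(s['tcp_rot']).as_matrix();p=s['eef_pos']
D=lambda X:(proj("side",X)-[255,200]+.5)*4-.5+[400,0]
print('tips',D([p+Rt@[0,y,-.013] for y in(-.0425,.0425)]).round(0).tolist(),'boss',D([c+.027*n]).round(0))
E
```

```text
now [0.4745 0.2787 0.1502] 0.999 [-0.4  0.5  1.4]
[0.0005, 0.0002, 0.0165] [-0.0005, -0.0, -0.0012]
[0.0005, 0.0002, 0.0165] [-0.0005, -0.0, -0.0012]
[0.0005, 0.0002, 0.0165] [-0.0005, -0.0, -0.0012]
[0.0005, 0.0002, 0.0165] [-0.0005, -0.0, -0.0012]
[0.0005, 0.0001, 0.0166] [-0.0005, -0.0, -0.0012]
[0.0006, 0.0002, 0.0165] [-0.0005, -0.0, -0.0012]
-- end [0.5244 0.2757 0.0646]
tips [[644.0, 215.0], [631.0, 329.0]] boss [[551. 356.]]
```

View pics/f.png

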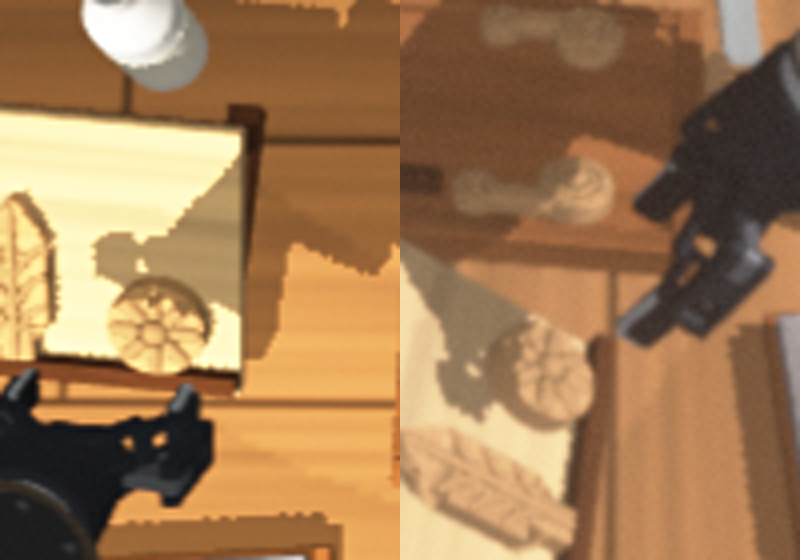

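The side view shows the fingertips at (642,208) and (627,335), which matches the prediction, and the boss at (548,360). The top view has tips at (32,375) and (190,393) and the boss at (151,325). I'll check the top projection.

```bash

python3 - <<'E'
from plan import *
c=np.array([.526,.2755,.062]); R=slope(-.08); n=-R[:,2]
s=get_state();Rt=Ro.from_quat(s['tcp_rot']).as_matrix();p=s['eef_pos']
D=lambda X:(proj("top",X)-[145,155]+.5)*4-.5
print('tips',D([p+Rt@[0,y,-.013] for y in(-.0425,.0425)]).round(0).tolist(),'boss',D([c+.027*n]).round(0))
E
```

```text
tips [[181.0, 398.0], [39.0, 385.0]] boss [[149. 333.]]
```

move_arm --moves '[[1, [0.001, 0, 0.016], [0, 0, 0]], [1, [0, 0, 0.02], [0, 0, 0]], [1, [0.001, 0.001, 0.02], [0, 0, 0]], [1, [0, 0, 0.018], [0, 0, 0]], [1, [0.001, 0, 0.014], [0, 0, 0]], [1, [0, 0, 0.008], [0, 0, 0]], [1, [0, 0, 0.002], [0, 0, 0]], [1, [0, 0, 0], [0, 0, 0]], [0.5, [0, 0, 0], [0, 0, 0]], [0.5, [0, 0, 0], [0, 0, 0]]]' --grip_force 25

```text
time: 10.55
eef_pos: [0.5226, 0.2754, 0.0648]
tcp_rot: [0.042, 0.96, -0.012, 0.276]
contact_force: [-1.1, -4.0, 2.8]
opening: 0.749
finger_force: 1.8
```

move_arm --moves '[[0.5, [0, 0, 0], [0, 0, 0]], [0.5, [0, 0, 0], [0, 0, 0]], [0.5, [0, 0, 0], [0, 0, 0]], [0.5, [0, 0, 0], [0, 0, 0]], [0.5, [0, 0, -0.005], [0, 0, 0]], [0.5, [0, 0, -0.015], [0, 0, 0]], [0.5, [0, 0, -0.025], [0, 0, 0]], [0.5, [0, 0, -0.03], [0, 0, 0]], [0.5, [0, 0, -0.015], [0, 0, 0]], [0.5, [0, 0, 0], [0, 0, 0]]]'

```text
time: 11.38
eef_pos: [0.475, 0.2806, 0.1437]
tcp_rot: [0.041, 0.96, -0.01, 0.278]
contact_force: [0.4, 0.0, -0.7]
opening: 0.733
finger_force: 28.8
```

```bash

python3 - <<'E'
from plan import *
print(Ro.from_quat(get_state()['tcp_rot']).as_matrix().round(3).tolist())
E
```

```text
[[-0.842, 0.085, 0.532], [0.074, 0.996, -0.042], [-0.534, 0.004, -0.846]]
```

```bash

python3 - <<'E'
from plan import *
plan(([.455,.26,.2],down(1.45),6),([.4966,-.005,.12],down(-.04),14))
E
```

```text
now [0.475  0.2806 0.1437] 0.733 [ 0.4  0.  -0.7]
[-0.0025, -0.0037, -0.0096] [0.0023, 0.0938, 0.0056]
[-0.0016, -0.0037, -0.0097] [0.0023, 0.0938, 0.0056]
[-0.0006, -0.0037, -0.0098] [0.0023, 0.0938, 0.0056]
[0.0002, -0.0037, -0.0099] [0.0023, 0.0938, 0.0056]
[0.0012, -0.0037, -0.0098] [0.0023, 0.0938, 0.0056]
[0.002, -0.0038, -0.0096] [0.0023, 0.0938, 0.0056]
-- end [0.455 0.26  0.2  ]
[-0.0052, -0.0184, 0.0057] [0.0, 0.0, 0.1064]
[-0.0072, -0.0178, 0.0057] [0.0, 0.0, 0.1064]
[-0.009, -0.0169, 0.0057] [0.0, 0.0, 0.1064]
[-0.0107, -0.0159, 0.0057] [0.0, 0.0, 0.1064]
[-0.0124, -0.0146, 0.0057] [0.0, 0.0, 0.1064]
[-0.0139, -0.0132, 0.0057] [0.0, 0.0, 0.1064]
[-0.0152, -0.0117, 0.0057] [0.0, 0.0, 0.1064]
[-0.0163, -0.01, 0.0057] [0.0, 0.0, 0.1064]
[-0.0173, -0.0082, 0.0057] [0.0, 0.0, 0.1064]
[-0.0181, -0.0063, 0.0057] [0.0, 0.0, 0.1064]
[-0.0186, -0.0044, 0.0058] [0.0, 0.0, 0.1064]
[-0.019, -0.0024, 0.0057] [0.0, 0.0, 0.1064]
[-0.0192, -0.0003, 0.0058] [0.0, 0.0, 0.1064]
[-0.0191, 0.0017, 0.0057] [0.0, 0.0, 0.1064]
-- end [ 0.4966 -0.005   0.12  ]
```

move_arm --moves '[[0.5, [-0.002, -0.004, -0.01], [0.002, 0.094, 0.006]], [0.5, [-0.002, -0.004, -0.01], [0.002, 0.094, 0.006]], [0.5, [-0.001, -0.004, -0.01], [0.002, 0.094, 0.006]], [0.5, [0, -0.004, -0.01], [0.002, 0.094, 0.006]], [0.5, [0.001, -0.004, -0.01], [0.002, 0.094, 0.006]], [0.5, [0.002, -0.004, -0.01], [0.002, 0.094, 0.006]], [0.5, [-0.005, -0.018, 0.006], [0, 0, 0.106]], [0.5, [-0.007, -0.018, 0.006], [0, 0, 0.106]], [0.5, [-0.009, -0.017, 0.006], [0, 0, 0.106]], [0.5, [-0.011, -0.016, 0.006], [0, 0, 0.106]]]'

```text
time: 12.22
eef_pos: [0.4662, 0.1801, 0.1724]
tcp_rot: [0.273, 0.962, -0.002, -0.004]
contact_force: [-0.2, -0.7, -1.4]
opening: 0.734
finger_force: 28.8
```

move_arm --moves '[[0.5, [-0.012, -0.015, 0.006], [0, 0, 0.106]], [0.5, [-0.014, -0.013, 0.006], [0, 0, 0.106]], [0.5, [-0.015, -0.012, 0.006], [0, 0, 0.106]], [0.5, [-0.016, -0.01, 0.006], [0, 0, 0.106]], [0.5, [-0.017, -0.008, 0.006], [0, 0, 0.106]], [0.5, [-0.018, -0.006, 0.006], [0, 0, 0.106]], [0.5, [-0.019, -0.004, 0.006], [0, 0, 0.106]], [0.5, [-0.019, -0.002, 0.006], [0, 0, 0.106]], [0.5, [-0.019, 0, 0.006], [0, 0, 0.106]], [0.5, [-0.019, 0.002, 0.006], [0, 0, 0.106]]]'

```text
time: 13.05
eef_pos: [0.4961, -0.0082, 0.1124]
tcp_rot: [0.722, 0.692, -0.003, -0.002]
contact_force: [0.8, -0.1, -0.0]
opening: 0.732
finger_force: 28.8
```

```bash

python3 - <<'E'
from plan import *
plan(([.4966,-.005,.040],down(-.04),4),([.4966,-.005,.026],down(-.04),3))
E
```

```text
now [ 0.4961 -0.0082  0.1124] 0.732 [ 0.8 -0.1 -0. ]
[0.0008, 0.0002, 0.0181] [-0.0019, 0.0003, -0.0008]
[0.0008, 0.0002, 0.0181] [-0.0019, 0.0003, -0.0008]
[0.0009, 0.0002, 0.0181] [-0.0019, 0.0003, -0.0008]
[0.0008, 0.0002, 0.0181] [-0.0019, 0.0003, -0.0008]
-- end [ 0.4966 -0.005   0.04  ]
[0.0, -0.0, 0.0047] [-0.0001, 0.0, 0.0]
[0.0, -0.0, 0.0047] [-0.0001, 0.0, 0.0]
[0.0, -0.0, 0.0046] [-0.0001, 0.0, 0.0]
-- end [ 0.4966 -0.005   0.026 ]
```

move_arm --moves '[[0.5, [0.001, 0, 0.018], [-0.002, 0, 0]], [0.5, [0.001, 0, 0.018], [-0.002, 0, 0]], [0.5, [0.001, 0, 0.018], [-0.002, 0, 0]], [0.5, [0.001, 0, 0.016], [-0.001, 0, 0]], [0.5, [0, 0, 0.008], [0, 0, 0]], [0.5, [0, 0, 0.005], [0, 0, 0]], [0.5, [0, 0, 0.002], [0, 0, 0]], [0.5, [0, 0, 0], [0, 0, 0]], [0.5, [0, 0, 0], [0, 0, 0]], [0.5, [0, 0, 0], [0, 0, 0]]]'

```text
time: 13.88
eef_pos: [0.4973, -0.0034, 0.03]
tcp_rot: [0.72, 0.694, 0.0, 0.002]
contact_force: [0.3, -0.7, -0.6]
opening: 0.732
finger_force: 28.8
```

```bash

python3 - <<'E'
from plan import *
both("pics/g.png",(245,165),(240,130))
plan(([.4966,-.005,.022],down(-.04),4))
E
```

```text
now [ 0.4971 -0.0033  0.0299] 0.733 [-0.1 -0.6 -0.5]
[-0.0004, -0.0001, 0.002] [0.0007, 0.0004, 0.0007]
[-0.0004, -0.0001, 0.002] [0.0007, 0.0004, 0.0007]
[-0.0005, -0.0001, 0.002] [0.0007, 0.0004, 0.0007]
[-0.0004, -0.0002, 0.0019] [0.0007, 0.0004, 0.0007]
-- end [ 0.4966 -0.005   0.022 ]
```

View pics/g.png

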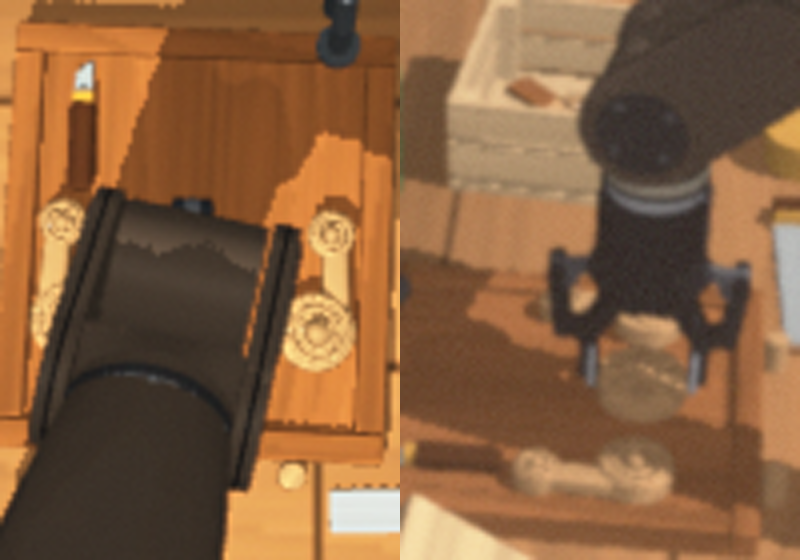

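The rosette hangs level between the fingers at side (643,383), midway between the eyes. Lowering it now.

move_arm --moves '[[0.5, [-0.001, 0, 0.002], [0.002, 0.001, 0.001]], [0.5, [-0.001, -0.001, 0.002], [0.001, 0, 0.001]], [0.5, [0, 0, 0.001], [0, 0, 0]], [0.5, [0, 0, 0.001], [0, 0, 0]], [0.5, [0, 0, 0.001], [0, 0, 0]], [0.5, [0, 0, 0.001], [0, 0, 0]], [0.5, [0, 0, 0], [0, 0, 0]], [0.5, [0, 0, 0], [0, 0, 0]], [0.5, [0, 0, 0], [0, 0, 0]], [0.5, [0, 0, 0], [0, 0, 0]]]'

```text
time: 14.82
eef_pos: [0.4954, -0.0051, 0.0211]
tcp_rot: [0.721, 0.693, -0.001, -0.001]
contact_force: [0.0, -0.1, -0.6]
opening: 0.733
finger_force: 28.8
```

move_arm --moves '[[0.5, [0, 0.001, 0.001], [0, 0, 0]], [0.5, [0, 0, 0], [0, 0, 0]], [0.5, [0, 0, 0.001], [0, 0, 0]], [0.5, [0, 0, 0], [0, 0, 0]], [0.5, [0, 0, 0.0005], [0, 0, 0]], [0.5, [0, 0, 0], [0, 0, 0]], [0.5, [0, 0, 0], [0, 0, 0]], [0.5, [0, 0, 0], [0, 0, 0]], [0.5, [0, 0, 0], [0, 0, 0]], [0.5, [0, 0, 0], [0, 0, 0]]]'

```text
time: 15.65
eef_pos: [0.4965, -0.0052, 0.0202]
tcp_rot: [0.721, 0.693, -0.001, -0.001]
contact_force: [-6.4, -0.5, 12.4]
opening: 0.734
finger_force: 30.0
```

move_arm --moves '[[0.5, [0, 0, -0.001], [0, 0, 0]], [0.5, [0, 0, 0], [0, 0, 0]], [0.78, [0, 0, 0], [0, 0, 0]], [0.82, [0, 0, 0], [0, 0, 0]], [0.88, [0, 0, 0], [0, 0, 0]], [0.92, [0, 0, 0], [0, 0, 0]], [0.92, [0, 0, 0], [0, 0, 0]], [0.92, [0, 0, -0.005], [0, 0, 0]], [0.92, [0, 0, -0.015], [0, 0, 0]], [0.92, [0, 0, -0.025], [0, 0, 0]]]'

```text
time: 16.48
eef_pos: [0.4941, -0.0047, 0.0627]
tcp_rot: [0.721, 0.693, -0.003, -0.003]
contact_force: [-0.5, -0.0, -0.5]
opening: 0.921
finger_force: 0.0
```

```bash

python3 - <<'E'
from plan import *
c=np.array([.5535,.364,.0747]); R=slope(-.08); n=-R[:,2]
plan(([.46,.0,.2],down(0.3),5),([.455,.366,.22],down(1.49),12),(c+.10*n,R,6),(c+.002*n,R,6))
E
```

```text
now [ 0.4941 -0.0047  0.0627] 0.921 [-0.5 -0.  -0.5]
[0.0007, -0.0071, -0.0274] [-0.0016, -0.0005, -0.0679]
[0.0012, -0.007, -0.0274] [-0.0016, -0.0005, -0.0679]
[0.0016, -0.0068, -0.0274] [-0.0016, -0.0005, -0.0679]
[0.0021, -0.0067, -0.0274] [-0.0016, -0.0005, -0.0679]
[0.0024, -0.0064, -0.0275] [-0.0016, -0.0005, -0.0679]
-- end [ 0.46 -0.    0.2 ]
[0.0293, 0.0086, -0.0017] [-0.0, 0.0, -0.0992]
[0.0283, 0.0115, -0.0017] [-0.0, 0.0, -0.0992]
[0.027, 0.0142, -0.0017] [-0.0, 0.0, -0.0992]
[0.0254, 0.0168, -0.0017] [-0.0, 0.0, -0.0992]
[0.0237, 0.0193, -0.0017] [-0.0, 0.0, -0.0992]
[0.0216, 0.0215, -0.0017] [-0.0, 0.0, -0.0992]
[0.0194, 0.0235, -0.0016] [-0.0, 0.0, -0.0992]
[0.017, 0.0253, -0.0017] [-0.0, 0.0, -0.0992]
[0.0144, 0.0269, -0.0016] [-0.0, 0.0, -0.0992]
[0.0116, 0.0282, -0.0017] [-0.0, 0.0, -0.0992]
[0.0088, 0.0292, -0.0016] [-0.0, 0.0, -0.0992]
[0.0059, 0.03, -0.0017] [-0.0, 0.0, -0.0992]
-- end [0.455  0.3661 0.22  ]
[-0.0075, 0.001, 0.0101] [-0.0001, -0.0933, -0.0001]
[-0.0066, 0.001, 0.0108] [-0.0001, -0.0933, -0.0001]
[-0.0055, 0.001, 0.0113] [-0.0001, -0.0933, -0.0001]
[-0.0045, 0.0009, 0.0118] [-0.0001, -0.0933, -0.0001]
[-0.0034, 0.001, 0.0121] [-0.0001, -0.0933, -0.0001]
[-0.0022, 0.0009, 0.0124] [-0.0001, -0.0933, -0.0001]
-- end [0.5006 0.3682 0.1595]
[0.0, 0.0, 0.0163] [0.0001, -0.0, 0.0]
[0.0, 0.0, 0.0163] [0.0001, -0.0, 0.0]
[0.0, 0.0, 0.0164] [0.0001, -0.0, 0.0]
[0.0, 0.0, 0.0163] [0.0001, -0.0, 0.0]
[0.0, 0.0, 0.0164] [0.0001, -0.0, 0.0]
[0.0, 0.0, 0.0163] [0.0001, -0.0, 0.0]
-- end [0.5524 0.3641 0.0764]
```

move_arm --moves '[[1, [0, 0, -0.025], [0, 0, -0.04]], [1, [0.001, -0.007, -0.028], [0, 0, -0.07]], [1, [0.002, -0.008, -0.028], [0, 0, -0.07]], [1, [0.002, -0.008, -0.028], [0, 0, -0.08]], [1, [0.002, -0.008, -0.028], [0, 0, -0.08]], [1, [0.029, 0.009, -0.002], [0, 0, -0.099]], [1, [0.028, 0.011, -0.002], [0, 0, -0.099]], [1, [0.027, 0.014, -0.002], [0, 0, -0.099]], [1, [0.025, 0.017, -0.002], [0, 0, -0.099]], [1, [0.024, 0.019, -0.002], [0, 0, -0.099]]]'

```text
time: 17.32
eef_pos: [0.4628, 0.1513, 0.2123]
tcp_rot: [0.376, 0.927, -0.0, -0.001]
contact_force: [1.5, -0.9, -0.5]
opening: 0.999
finger_force: 0.0
```

move_arm --moves '[[1, [0.022, 0.022, -0.002], [0, 0, -0.099]], [1, [0.019, 0.024, -0.002], [0, 0, -0.099]], [1, [0.017, 0.025, -0.002], [0, 0, -0.099]], [1, [0.014, 0.027, -0.002], [0, 0, -0.099]], [1, [0.012, 0.028, -0.002], [0, 0, -0.099]], [1, [0.009, 0.029, -0.002], [0, 0, -0.099]], [1, [0.006, 0.03, -0.002], [0, 0, -0.099]], [1, [0, 0, 0], [0, 0, 0]], [1, [0, 0, 0], [0, 0, 0]], [1, [0, 0, 0], [0, 0, 0]]]'

```text
time: 18.15
eef_pos: [0.4601, 0.3634, 0.2254]
tcp_rot: [0.041, 0.999, -0.001, -0.001]
contact_force: [0.7, 0.2, 0.5]
opening: 1.0
finger_force: 0.0
```

move_arm --moves '[[1, [-0.007, 0.001, 0.01], [0, -0.093, 0]], [1, [-0.007, 0.001, 0.011], [0, -0.093, 0]], [1, [-0.006, 0.001, 0.011], [0, -0.093, 0]], [1, [-0.005, 0.001, 0.012], [0, -0.093, 0]], [1, [-0.003, 0.001, 0.012], [0, -0.093, 0]], [1, [-0.002, 0.001, 0.012], [0, -0.093, 0]], [1, [0, 0, 0], [0, 0, 0]], [1, [0, 0, 0], [0, 0, 0]], [1, [0, 0, 0], [0, 0, 0]], [1, [0, 0, 0], [0, 0, 0]]]'

```text
time: 18.98
eef_pos: [0.5073, 0.366, 0.1675]
tcp_rot: [0.04, 0.961, -0.011, 0.275]
contact_force: [0.4, -0.5, -0.5]
opening: 0.999
finger_force: 0.0
```

```bash

python3 - <<'E'
from plan import *
c=np.array([.5535,.364,.0747]); R=slope(-.08); n=-R[:,2]
plan((c+.002*n,R,6))
im=read_camera("top")[160:290,60:360,::-1]; t=cv2.resize(im,None,fx=2.6,fy=2.6,interpolation=cv2.INTER_CUBIC)
cv2.imwrite("pics/i.png",t)
s=get_state();Rt=Ro.from_quat(s['tcp_rot']).as_matrix();p=s['eef_pos']
D=lambda X:(proj("top",X)-[60,160]+.5)*2.6-.5
print('tips',D([p+Rt@[0,y,-.013] for y in(-.0425,.0425)]).round(0).tolist(),'leaf',D([c+.021*n-.056*Rt[:,0],c+.021*n+.056*Rt[:,0]]).round(0).tolist())
q=[.5566,-.0086,-.04]
from fit import T
print('eyes,seat45',D(T(q,np.array([[-60,82,45],[-60,-82,45],[-60,0,45]])/1e3)).round(0).tolist())
E
```

```text
now [0.5073 0.366  0.1675] 0.999 [ 0.4 -0.5 -0.5]
[0.0017, 0.0003, 0.0169] [-0.0001, -0.0005, -0.0007]
[0.0017, 0.0003, 0.0169] [-0.0001, -0.0005, -0.0007]
[0.0017, 0.0003, 0.0169] [-0.0001, -0.0005, -0.0007]
[0.0016, 0.0003, 0.0168] [-0.0001, -0.0005, -0.0007]
[0.0017, 0.0002, 0.0168] [-0.0001, -0.0005, -0.0007]
[0.0017, 0.0003, 0.0169] [-0.0001, -0.0005, -0.0007]
-- end [0.5524 0.3641 0.0764]
tips [[239.0, 207.0], [146.0, 199.0]] leaf [[224.0, 117.0], [230.0, 222.0]]
eyes,seat45 [[525.0, 220.0], [687.0, 228.0], [606.0, 224.0]]
```

View pics/i.png

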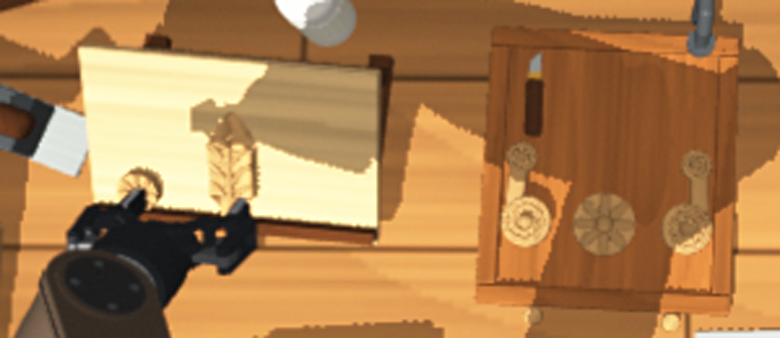

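The rosette boss is at (604,223), with the eyes at (526,220) and (687,228), so it is within about 2 mm of midway. The leaf tip is at (228,112) and its body is centred near (232,170), about 2 mm right of my estimate, so I'll shift the grasp.

move_arm --moves '[[1, [0.002, 0, 0.016], [0, 0, 0]], [1, [0.002, 0, 0.02], [0, 0, 0]], [1, [0.002, 0, 0.02], [0, 0, 0]], [1, [0.002, -0.001, 0.018], [0, 0, 0]], [1, [0.002, 0, 0.014], [0, -0.002, -0.002]], [1, [0, 0, 0.009], [0, 0, -0.002]], [1, [0, 0, 0.003], [0, 0, 0]], [1, [0, 0, 0], [0, 0, 0]], [0.3, [0, 0, 0], [0, 0, 0]], [0.3, [0, 0, 0], [0, 0, 0]]]'

```text
time: 19.87
eef_pos: [0.5505, 0.3619, 0.0767]
tcp_rot: [0.038, 0.96, -0.011, 0.276]
contact_force: [-0.4, -0.4, -0.5]
opening: 0.745
finger_force: 0.0
```

move_arm --moves '[[0.3, [0, 0, 0], [0, 0, 0]], [0.3, [0, 0, 0], [0, 0, 0]], [0.3, [0, 0, 0], [0, 0, 0]], [0.3, [0, 0, 0], [0, 0, 0]], [0.3, [0, 0, 0], [0, 0, 0]], [0.3, [0, 0, 0], [0, 0, 0]], [0.3, [0, 0, 0], [0, 0, 0]], [0.3, [0, 0, 0], [0, 0, 0]], [0.3, [0, 0, 0], [0, 0, 0]], [0.3, [0, 0, 0], [0, 0, 0]]]'

```text
time: 20.7
eef_pos: [0.5503, 0.3621, 0.0767]
tcp_rot: [0.038, 0.96, -0.011, 0.276]
contact_force: [-4.1, 0.6, 5.6]
opening: 0.511
finger_force: 25.9
```

```bash

python3 - <<'E'
from plan import *
from fit import T
s=get_state();R=Ro.from_quat(s['tcp_rot']).as_matrix();p=s['eef_pos'];print(p,s['opening'],s['finger_force'])
# leaf stem end line on batten: easel x=-75,z=45 ; TCP in leaf coords
q=[.5806,.3625,-.079];c0=T(q,[[-.075,-.001,.045]])[0];Rl=slope(q[2]);d=p-c0
print('along',-d@Rl[:,0],'normal',-d@Rl[:,2],'yaw',np.arctan2(R[1,1],R[0,1]))
plan((p+[0,0,.0]-R[:,2]*.08,R,5),([.5,.3,.23],down(1.5),6))
E
```

```text
[0.55028862 0.36209109 0.07667627] 0.5105726421880995 25.92896193265915
along 0.05479609653662758 normal 0.0030325434411497335 yaw 1.4923411562462554
now [0.5503 0.3621 0.0767] 0.511 [-4.1  0.6  5.6]
[-0.0, -0.0, -0.016] [0.0, -0.0, -0.0]
[-0.0, 0.0, -0.016] [0.0, -0.0, -0.0]
[-0.0, 0.0, -0.016] [0.0, -0.0, -0.0]
[0.0, 0.0, -0.016] [0.0, -0.0, -0.0]
[0.0, 0.0, -0.016] [0.0, -0.0, -0.0]
-- end [0.508  0.3655 0.1445]
[-0.0072, -0.011, -0.0123] [-0.0005, 0.0933, -0.0012]
[-0.006, -0.011, -0.0129] [-0.0005, 0.0933, -0.0012]
[-0.0047, -0.011, -0.0135] [-0.0005, 0.0933, -0.0012]
[-0.0034, -0.011, -0.0138] [-0.0005, 0.0933, -0.0012]
[-0.0021, -0.011, -0.0141] [-0.0005, 0.0933, -0.0012]
[-0.0008, -0.011, -0.0142] [-0.0005, 0.0933, -0.0012]
-- end [0.5  0.3  0.23]
```

move_arm --moves '[[0.3, [0, 0, -0.006], [0, 0, 0]], [0.3, [0, 0, -0.014], [0, 0, 0]], [0.3, [0, 0, -0.02], [0, 0, 0]], [0.3, [0, 0, -0.02], [0, 0, 0]], [0.3, [0, 0, -0.02], [0, 0, 0]], [0.3, [-0.007, -0.01, -0.012], [0, 0.093, 0]], [0.3, [-0.006, -0.01, -0.013], [0, 0.093, 0]], [0.3, [-0.005, -0.01, -0.013], [0, 0.093, 0]], [0.3, [-0.003, -0.01, -0.014], [0, 0.093, 0]], [0.3, [-0.002, -0.01, -0.014], [0, 0.093, 0]]]'

```text
time: 21.53
eef_pos: [0.5004, 0.3151, 0.2148]
tcp_rot: [0.039, 0.998, -0.002, 0.044]
contact_force: [-0.2, 0.7, -0.9]
opening: 0.505
finger_force: 26.5
```

```bash

python3 - <<'E'
from plan import *
from fit import T
im=read_camera("top"); 
hsv=cv2.cvtColor(im,cv2.COLOR_RGB2HSV)[190:275,235:350]; S=8
g=cv2.GaussianBlur(cv2.resize(hsv[:,:,1],None,fx=S,fy=S,interpolation=cv2.INTER_CUBIC),(0,0),6)
cv2.imwrite("pics/h.png",cv2.resize(g,None,fx=.8,fy=.8))
for r in((11*S*.75,11*S*1.05),(12.2*S*.9,14.5*S)):
    c=cv2.HoughCircles(g,cv2.HOUGH_GRADIENT,2,10*S,param1=60,param2=25,minRadius=int(r[0]),maxRadius=int(r[1]))
    if c is not None: 
        uv=(c[0,:6,:2]+.5)/S-.5+[235,190]; print(np.c_[uv,c[0,:6,2]/S].round(1).tolist()); print(onz("top",uv,.036).round(4).tolist())
q=[.5566,-.0086,-.04];print('expect',proj("top",T(q,np.array([[-60,82,36],[-60,-82,36],[-60,0,36]])/1e3)).round(1).tolist())
R=down(1.531)
plan(([.5,.3,.23],down(1.5),2),([.595,-.01,.12],R,12))
E
```

```text
expect [[261.9, 244.7], [323.9, 247.6], [292.8, 246.2]]
now [0.5044 0.3138 0.2189] 0.505 [ 3.3 -1.6  1.8]
[0.0011, -0.0071, -0.0057] [-0.0002, 0.0462, -0.0047]
[0.0014, -0.007, -0.0056] [-0.0002, 0.0462, -0.0047]
-- end [0.5  0.3  0.23]
[-0.0097, -0.0252, 0.0092] [0.0, -0.0, -0.0026]
[-0.0097, -0.0252, 0.0092] [0.0, -0.0, -0.0026]
[-0.0096, -0.0253, 0.0092] [0.0, -0.0, -0.0026]
[-0.0095, -0.0253, 0.0092] [0.0, -0.0, -0.0026]
[-0.0095, -0.0253, 0.0092] [0.0, -0.0, -0.0026]
[-0.0094, -0.0253, 0.0091] [0.0, -0.0, -0.0026]
[-0.0093, -0.0254, 0.0092] [0.0, -0.0, -0.0026]
[-0.0093, -0.0254, 0.0091] [0.0, -0.0, -0.0026]
[-0.0092, -0.0254, 0.0092] [0.0, -0.0, -0.0026]
[-0.0091, -0.0254, 0.0091] [0.0, -0.0, -0.0026]
[-0.009, -0.0255, 0.0092] [0.0, -0.0, -0.0026]
[-0.009, -0.0255, 0.0091] [0.0, -0.0, -0.0026]
-- end [ 0.595 -0.01   0.12 ]
```

I've now viewed 10 pictures, so from here I'll measure with masks only.

```bash
cat > seg.py <<'E'
from plan import *
from fit import T
def seg(x0=245,y0=170,x1=342,y1=272,S=6,thr=None,n="top",k=1):
    im=np.mean([read_camera(n).astype(float) for _ in range(k)],0)[y0:y1,x0:x1]
    ratio=im[:,:,2]/(im[:,:,0]+1)          # blue/red: pale wood high, brown low
    g=cv2.GaussianBlur(cv2.resize((ratio*255).clip(0,255).astype(np.uint8),None,fx=S,fy=S,interpolation=cv2.INTER_LINEAR),(0,0),S*.5)
    t,m=cv2.threshold(g,thr or 0,255,cv2.THRESH_BINARY+(0 if thr else cv2.THRESH_OTSU))
    out=[]
    for c in cv2.findContours(m,cv2.RETR_EXTERNAL,cv2.CHAIN_APPROX_NONE)[0]:
        A=cv2.contourArea(c)/S/S
        if A>60: out.append((A,(c.reshape(-1,2)+.5)/S-.5+[x0,y0]))
    return t,out
E
python3 - <<'E'
from seg import *
t,o=seg(); print(t)
for A,c in o:
    (x,y),r=cv2.minEnclosingCircle(c.astype(np.float32)); print(round(A),c.mean(0).round(1),c.min(0).round(1),c.max(0).round(1),'circ',round(x,1),round(y,1),round(r,1))
E
```

```text
100.0
425 [291.9 245.8] [280.4 234.2] [303.4 257.6] circ 291.9 245.8 11.9
458 [325.5 238.2] [313.9 217.6] [333.2 257.4] circ 325.6 237.6 20.1
465 [260.6 235. ] [252.2 214.4] [271.1 254.4] circ 261.1 234.4 20.0
128 [329.4 175.3] [322.9 169.6] [335.2 182.1] circ 329.6 175.0 7.3
```

move_arm --moves '[[0.3, [0.001, -0.007, -0.006], [0, 0.046, -0.005]], [0.3, [0.001, -0.007, -0.006], [0, 0.046, -0.005]], [0.3, [-0.01, -0.025, 0.005], [0, 0, -0.003]], [0.3, [-0.01, -0.025, 0.005], [0, 0, -0.003]], [0.3, [-0.01, -0.025, 0.005], [0, 0, -0.003]], [0.3, [-0.01, -0.025, 0.005], [0, 0, -0.003]], [0.3, [-0.01, -0.025, 0.01], [0, 0, -0.003]], [0.3, [-0.01, -0.025, 0.01], [0, 0, -0.003]], [0.3, [-0.009, -0.025, 0.01], [0, 0, -0.002]], [0.3, [-0.009, -0.025, 0.01], [0, 0, -0.002]]]'

```text
time: 22.47
eef_pos: [0.5624, 0.0968, 0.1638]
tcp_rot: [0.023, 1.0, -0.002, -0.0]
contact_force: [-0.3, 0.4, -0.4]
opening: 0.508
finger_force: 26.5
```

```bash

python3 - <<'E'
from seg import *
q=np.array([.5566,-.0086,-.04]); c,s=np.cos(q[2]),np.sin(q[2])
uv=[[291.9,245.9],[261.4,244.8],[323.8,247.8]]
X=onz("top",uv,.036)[:,:2]; P=(X-q[:2])@np.array([[c,-s],[s,c]]); print(X.round(4).tolist(),(P*1e3).round(1).tolist())
e=X[1]-X[2]; print('eye line yaw',np.arctan2(-e[0],e[1]),'sep',np.hypot(*e))
m=(X[1]+X[2])/2; yaw=np.arctan2(-e[0],e[1]); u=np.array([np.cos(yaw),np.sin(yaw)])
for off in (44+54.8,):
    k=(X[0]-m)@u; t=m+u*(k+off/1e3); print('target',t,'ros along',k)
plan(([*t,.12],down(np.pi/2-.041),6),([*t,.03],down(np.pi/2-.041),6))
E
```

```text
[[0.4973, -0.0038], [0.4997, 0.077], [0.4929, -0.0879]] [[-59.4, 2.5], [-60.2, 83.2], [-60.5, -81.8]]
eye line yaw -0.041491758978689376 sep 0.16498251404286865
target [ 0.59599154 -0.00958712] ros along 0.0009540916299827764
now [0.5624 0.0968 0.1638] 0.508 [-0.3  0.4 -0.4]
[-0.0064, -0.0174, 0.0074] [-0.0006, -0.0001, -0.0008]
[-0.0064, -0.0174, 0.0073] [-0.0006, -0.0001, -0.0008]
[-0.0064, -0.0175, 0.0074] [-0.0006, -0.0001, -0.0008]
[-0.0064, -0.0174, 0.0073] [-0.0006, -0.0001, -0.0008]
[-0.0063, -0.0175, 0.0073] [-0.0006, -0.0001, -0.0008]
[-0.0063, -0.0175, 0.0073] [-0.0006, -0.0001, -0.0008]
-- end [ 0.5959 -0.0096  0.12  ]
[-0.0, 0.0, 0.015] [-0.0, -0.0, -0.0]
[-0.0, 0.0, 0.015] [-0.0, -0.0, -0.0]
[-0.0, 0.0, 0.015] [-0.0, -0.0, -0.0]
[-0.0, 0.0, 0.015] [-0.0, -0.0, -0.0]
[-0.0, 0.0, 0.015] [-0.0, -0.0, -0.0]
[-0.0001, 0.0, 0.015] [-0.0, -0.0, -0.0]
-- end [ 0.596  -0.0096  0.03  ]
```

move_arm --moves '[[0.3, [-0.006, -0.017, 0.007], [-0.001, 0, -0.001]], [0.3, [-0.006, -0.018, 0.007], [-0.001, 0, -0.001]], [0.3, [-0.006, -0.018, 0.007], [-0.001, 0, -0.001]], [0.3, [-0.006, -0.017, 0.007], [0, 0, -0.001]], [0.3, [-0.006, -0.018, 0.007], [0, 0, -0.001]], [0.3, [-0.006, -0.017, 0.007], [0, 0, 0]], [0.3, [0, 0, 0.015], [0, 0, 0]], [0.3, [0, 0, 0.02], [0, 0, 0]], [0.3, [0, 0, 0.02], [0, 0, 0]], [0.3, [0, 0, 0.01], [0, 0, 0]]]'

```text
time: 23.3
eef_pos: [0.5918, -0.0081, 0.055]
tcp_rot: [0.021, 1.0, 0.0, -0.003]
contact_force: [-0.0, 1.0, -2.2]
opening: 0.51
finger_force: 26.5
```

move_arm --moves '[[0.3, [0, 0, 0.01], [0, 0, 0]], [0.3, [0, 0, 0.005], [0, 0, 0]], [0.3, [0, 0, 0], [0, 0, 0]], [0.3, [0, 0, 0], [0, 0, 0]], [0.3, [0, 0, 0], [0, 0, 0]], [0.3, [0, 0, 0], [0, 0, 0]], [0.3, [0, 0, 0], [0, 0, 0]], [0.3, [0, 0, 0], [0, 0, 0]], [0.3, [0, 0, 0], [0, 0, 0]], [0.3, [0, 0, 0], [0, 0, 0]]]'

```text
time: 24.13
eef_pos: [0.5952, -0.0093, 0.0446]
tcp_rot: [0.021, 1.0, 0.0, 0.001]
contact_force: [0.1, -0.1, -0.7]
opening: 0.509
finger_force: 26.5
```

```bash

python3 - <<'E'
from seg import *
plan(([.5960,-.0096,.024],down(np.pi/2-.041),4))
t,o=seg(); print(t)
for A,c in o:
    print(round(A),c.mean(0).round(1),c.min(0).round(1),c.max(0).round(1))
# side view: pale segments over the panel
t,o=seg(250,170,345,265,n="side"); print('side',t)
for A,c in o:
    print(round(A),c.mean(0).round(1),c.min(0).round(1),c.max(0).round(1))
R=down(np.pi/2-.041); b=np.array(get_state()['eef_pos'])
print('pred side stem base/top, tip', proj("side",[b+R@[.0548,0,.003],b+R@[.0548,0,-.013],b+R@[-.0572,0,-.013]]).round(1).tolist())
E
```

```text
now [ 0.5952 -0.0093  0.0446] 0.509 [ 0.1 -0.1 -0.7]
[-0.0002, -0.0001, 0.0051] [0.0, 0.0003, -0.0002]
[-0.0002, -0.0001, 0.0052] [0.0, 0.0003, -0.0002]
[-0.0002, -0.0, 0.0051] [0.0, 0.0003, -0.0002]
[-0.0002, -0.0001, 0.0052] [0.0, 0.0003, -0.0002]
-- end [ 0.596  -0.0096  0.024 ]
124.0
79 [320.9 249.7] [314.9 239.2] [329.4 256.4]
5815 [289.  217.5] [244.6 169.6] [334.8 271.4]
side 161.0
300 [338.8 200.8] [332.4 185.4] [344.4 216.4]
874 [265.1 193.2] [251.6 169.6] [280.4 225.8]
pred side stem base/top, tip [[284.9, 221.4], [285.1, 217.1], [245.4, 213.9]]
```

move_arm --moves '[[0.3, [-0.001, 0, 0.006], [0, 0.001, 0]], [0.3, [0, 0, 0.006], [0, 0, 0]], [0.3, [0, 0, 0.005], [0, 0, 0]], [0.3, [0, 0, 0.003], [0, 0, 0]], [0.3, [0, 0, 0.001], [0, 0, 0]], [0.3, [0, 0, 0.001], [0, 0, 0]], [0.3, [0, 0, 0], [0, 0, 0]], [0.3, [0, 0, 0], [0, 0, 0]], [0.3, [0, 0, 0], [0, 0, 0]], [0.3, [0, 0, 0], [0, 0, 0]]]'

```text
time: 25.07
eef_pos: [0.5963, -0.0093, 0.0227]
tcp_rot: [0.021, 1.0, -0.0, 0.0]
contact_force: [0.9, -0.9, -1.4]
opening: 0.509
finger_force: 26.5
```

move_arm --moves '[[0.3, [0, 0, 0.001], [0, 0, 0]], [0.3, [0, 0, 0], [0, 0, 0]], [0.3, [0, 0, 0.001], [0, 0, 0]], [0.3, [0, 0, 0], [0, 0, 0]], [0.3, [0, 0, 0.0005], [0, 0, 0]], [0.3, [0, 0, 0], [0, 0, 0]], [0.3, [0, 0, 0], [0, 0, 0]], [0.3, [0, 0, 0], [0, 0, 0]], [0.3, [0, 0, 0], [0, 0, 0]], [0.3, [0, 0, 0], [0, 0, 0]]]'

```text
time: 25.9
eef_pos: [0.5962, -0.0093, 0.0201]
tcp_rot: [0.021, 1.0, 0.0, -0.0]
contact_force: [0.5, 0.8, 1.5]
opening: 0.507
finger_force: 26.7
```

move_arm --moves '[[0.3, [0, 0, 0.0005], [0, 0, 0]], [0.3, [0, 0, 0], [0, 0, 0]], [0.53, [0, 0, 0], [0, 0, 0]], [0.58, [0, 0, 0], [0, 0, 0]], [0.65, [0, 0, 0], [0, 0, 0]], [0.72, [0, 0, 0], [0, 0, 0]], [0.8, [0, 0, 0], [0, 0, 0]], [0.8, [0, 0, -0.005], [0, 0, 0]], [0.8, [0, 0, -0.02], [0, 0, 0]], [0.8, [0, 0, -0.035], [0, 0, 0]]]'

```text
time: 26.73
eef_pos: [0.5926, -0.0087, 0.0757]
tcp_rot: [0.021, 1.0, 0.001, -0.005]
contact_force: [0.3, -0.3, 0.8]
opening: 0.799
finger_force: 0.0
```

move_arm --moves '[[0.8, [0.01, 0, -0.04], [0, 0, 0]], [0.8, [0.02, 0, -0.04], [0, 0, 0]], [0.8, [0.02, 0.02, -0.03], [0, 0, 0]], [0.8, [0.02, 0.035, 0], [0, 0, 0]], [0.8, [0.01, 0.04, 0], [0, 0, 0]], [0.8, [0.01, 0.04, 0], [0, 0, 0]], [0.8, [0.01, 0.04, 0], [0, 0, 0]], [0.8, [0.01, 0.04, 0], [0, 0, 0]], [0.8, [0, 0.04, 0], [0, 0, 0]], [0.8, [0, 0.03, 0], [0, 0, 0]]]'

```text
time: 27.57
eef_pos: [0.4986, 0.2829, 0.1874]
tcp_rot: [0.02, 1.0, 0.001, 0.0]
contact_force: [-0.7, -0.6, 0.7]
opening: 0.801
finger_force: 0.0
```

```bash

python3 - <<'E'
from seg import *
print(get_state()['eef_pos'])
t,o=seg(thr=100); print(t)
for A,c in o:
    print(round(A),c.mean(0).round(1),c.min(0).round(1),c.max(0).round(1))
    if A>1000: continue
    for y in np.arange(np.ceil(c[:,1].min()),c[:,1].max(),6):
        r=c[abs(c[:,1]-y)<.3]; print('   row',y,r[:,0].min().round(1),r[:,0].max().round(1),r[:,0].min().round(1)/2+r[:,0].max().round(1)/2)
q=np.array([.5562,-.0082,-.041])
print('expected leaf tip/stem z.034',proj("top",T(q,np.array([[96,0,34],[-16,0,34],[-16,0,18]])/1e3)).round(1).tolist())
E
```

```text
[0.49856708 0.28289568 0.18740895]
100.0
427 [291.9 245.8] [280.2 234.1] [303.4 257.4]
   row 235.0 286.8 297.1 291.95000000000005
   row 241.0 281.1 302.8 291.95000000000005
   row 247.0 280.4 303.2 291.79999999999995
   row 253.0 282.6 301.2 291.9
465 [325.4 238.2] [313.9 217.6] [333.2 257.4]
   row 218.0 324.6 329.9 327.25
   row 224.0 321.8 332.8 327.3
   row 230.0 325.6 331.2 328.4
   row 236.0 325.1 331.6 328.35
   row 242.0 315.2 331.9 323.54999999999995
   row 248.0 313.9 333.1 323.5
   row 254.0 315.8 330.9 323.35
464 [260.5 235. ] [252.2 214.4] [271.2 254.1]
   row 215.0 257.2 263.4 260.29999999999995
   row 221.0 254.6 265.9 260.25
   row 227.0 255.2 262.1 258.65
   row 233.0 254.6 261.2 257.9
   row 239.0 253.6 269.6 261.6
   row 245.0 252.2 271.2 261.7
   row 251.0 254.1 269.1 261.6
514 [294.4 210.5] [286.1 189.1] [302.6 230.1]
   row 190.0 293.8 297.2 295.5
   row 196.0 288.9 301.1 295.0
   row 202.0 287.1 302.6 294.85
   row 208.0 286.6 302.1 294.35
   row 214.0 286.4 302.1 294.25
   row 220.0 286.2 301.8 294.0
   row 226.0 289.6 297.6 293.6
127 [329.4 175.3] [322.9 169.6] [335.2 182.1]
   row 170.0 325.9 334.2 330.04999999999995
   row 176.0 322.9 335.2 329.04999999999995
   row 182.0 326.8 331.1 328.95000000000005
expected leaf tip/stem z.034 [[295.4, 188.8], [293.4, 229.9], [293.5, 230.7]]
```

```bash
python3 -c "
from plant import *
print(sign_off())"
```

```text
the job is handed in; nothing more can be done
None
```

The job is handed in at about 28 s: the broken rosette is in the crate, and the sound rosette lies flat about 2 mm left and 1 mm behind the exact seat, an offset I left as it was. The leaf is on the centre line pointing straight back, with a measured gap of about 11 mm.

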